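Roll a bar pull onto the layout line of a drawer front

TASK

The bare round walnut bar of a bar pull lies on the flat pale grey drawer front, beside the strip of tape with the dark layout line. With the fingertips, push the top of the bar sideways so that it rolls, not slides, across the drawer front and comes to rest centred over the line, lying along it. Do not lift the bar, and leave everything else where it is.

Things in the scene. Friction and masses are not known exactly. Their poses are not given: they have to be found in the camera images.
- bar: bare walnut bar of a bar pull: a plain cylinder, 32 mm diameter, 180 mm long, about 0.1 kg. Origin: middle of its axis, 16 mm above the face it lies on; its y runs along its length; z is up at the start, x and z turn as it rolls. Stops within millimetres of a slow push. A fingertip moving sideways on its top rolls it half as far. It rolls straight, square to its own axis
- tape: strip of tan paper tape, 24 mm wide (x), 250 mm long (y), under 1 mm thick, stuck flat on the drawer front, with the dark 4 mm layout line along its middle. Origin: middle of the strip, on the drawer front's face; the line is its y axis. The bar starts 55 to 100 mm from the line, on its +x or -x side, parallel to it within 3 degrees
- drawer_front: the slab drawer front, a flat pale grey board 280 mm (x) by 396 mm (y) by 19 mm thick (z), lying face up on the table; it does not move. Its origin is the centre of its underside, its face is 19 mm above that
- knob: bystander: a round steel cabinet knob, 32 mm in diameter and 28 mm high, standing loose on the drawer front near the middle of its +y end. Origin at the centre of its underside
- d_pull: bystander: a slim dark steel D-shaped pull lying flat and loose on the drawer front along its -y end, 138 mm long (its x), 32 mm wide, 10 mm high. Origin under the middle of its bar
- tape_roll: bystander: a roll of tan tape lying flat on the table, 100 mm in diameter, 24 mm high. Origin at the centre of its underside
- tape_measure: bystander: a black tape measure standing on the table, 73 x 38 x 66 mm high. Origin at the centre of its underside
- mug: bystander: a black mug on the table, 82 mm in diameter, 95 mm high. Origin at the centre of its underside
- tumbler: bystander: a clear glass tumbler on the table, 74 mm in diameter, 90 mm high. Origin at the centre of its underside
- scale: bystander: a white triangular scale ruler on the table, 300 mm long (its x), 25 mm high. Origin under its middle
- mosaic: bystander: a flat mosaic of marble hexagons on the table, about 130 mm across, 12 mm high. Origin at the centre of its underside
Mind the look-alikes: they are no part of the job. Of the things that look like the bar, the largest one is meant.

How it is judged:
On the way:
1. the bar rolls: it has turned over by 126 degrees on the drawer front (angle between bar's own z axis and vertical above 2.2 rad and z of bar in the frame of drawer_front below 0.041 m), for 0.05 s.
At the end, for the whole second after the job is handed in: the bar lies still on the drawer front with the middle of its axis within 6 mm of the line, parallel to it within 0.10 rad (6 degrees) and within 45 mm of the middle of the tape lengthwise; nothing else has moved by more than 12 mm (x of bar in the frame of tape between -0.006 and 0.006 m and y of bar in the frame of tape between -0.045 and 0.045 m and angle between the y axis of bar and the y axis of tape, either way round below 0.1 rad and z of bar in the frame of drawer_front between 0.032 and 0.038 m and linear speed of bar below 0.01 m/s and distance of each of knob, d_pull, tape_roll, tape_measure, mug, tumbler, scale, mosaic from where it was at the start of the episode below 0.012 m); the robot touches nothing.
It fails at once if the bar is lifted off the drawer front (more than 6 mm) (z of bar in the frame of drawer_front above 0.041 m).
It fails at once if the bar leaves the drawer front (z of bar in the frame of drawer_front below 0.029 m).
It fails at once if one of the other loose things is moved by more than 12 mm (distance of any of knob, d_pull, tape_roll, tape_measure, mug, tumbler, scale, mosaic from where it was at the start of the episode above 0.012 m).
It also fails if it takes over 51 s, if anything falls off the work surface, if the arm or the gripper's body presses on something with over 40 N, if the wrist force passes 120 N, or if a joint passes its speed limit or range.

ROBOT

A 6-joint arm with a two-finger parallel gripper is mounted at the origin on the work surface. World frame = base frame: x ahead of the robot, y to its left, z up, the work surface at z = 0. Lengths are in m, angles in rad, forces in N, time in s.
With the tool pointing down it reaches from about 0.375 to 0.975 m from the base axis. Payload 3.8 kg.
Tool frame: the origin (TCP) lies at the very end of the fingers, on their centre line; the grasp point (between the pads) lies 19 mm behind it; z points along the fingers, y is the direction in which the jaws open and shut (so a half turn about z gives the same grasp; the last joint's range is limited). The gripper opens to 85 mm and grips with 20 to 120 N. Pads are 22 mm wide; open, the fingers measure 114 mm over their backs; the gripper's body (76 mm by 85 mm) begins 54 mm behind the grasp point. The pads swing forward as they close: fully open they stand 13 mm farther back than shut.
Start: joints at [-1.366, 0.264, 1.604, -0, 1.274, -0.037], TCP at [0.162, -0.655, 0.231] pointing down, gripper open.
Joint ranges: [-2.63, 2.63], [-0.94, 2.18], [0.31, 2.57], [-1.31, 4.45], [0, 2.66], [-2.55, 2.55]. Speed limits (rad/s): [2.57, 2.57, 3.14, 3.14, 3.14, 3.14].

INTERFACE

Orientations are given as a rotation vector (axis times angle).
In Python, from workcell import bot, viewer, finish_job gives the robot as it stands.
- The arm moves only by the tool servo_tool, never from a script. Its argument "plan" is a list that holds one entry, the list of rows, each a list of 6 numbers: the shift along the tool's x, y, z in cm, then the turn, a rotation vector about the tool's x, y, z in degrees. A call has 1 to 20 rows; each row is the pose to reach, as a shift and turn from the pose measured when the call began, along the tool's axes at that moment; what a row does not reach only later rows make up. A row lasts 1/12 s, in which the tool goes at most 41.7 mm and 7.16 degrees, less where a joint would pass 70% of its speed; a pose out of reach is approached as far as the arm can. A call with a gripper value outside its range is refused whole. "claw" is the finger opening in cm, from 0 to 8.54, set as the call begins (left out, the last holds). The fingers move at their own pace and stop on an object; "grip_force" is the grip in N (left out, the last holds). Time passes only in rows, so rows that repeat a pose let the fingers close. It gives the time, the measured TCP pose, the force and the opening at its end, in the units of the state.
- bot.read_state(): the state, without advancing time (a new reading comes with each control period).
- viewer.read_camera(name): name is "scene" or "top" or "wrist"; returns a dict with "color" (384x512x3 uint8, red, green, blue), "fx", "fy", "cx", "cy" (pixels), "eye" and "rotation" of the camera in the world; the wrist camera has in their place "T_tool_cam" (4x4, takes a point from camera to tool coordinates, whose origin is the TCP and whose axes are the flange's). Camera axes: x right, y down, z forward; pixel columns grow to the right and rows downward; lengths in m; the calibration is good to about 2 mm. A picture is of the moment at which its call begins: read the wrist's pose just before it. There is no depth.
- finish_job(): hands the job in, once; it reports no verdict.
The state is a dict: "time": time; "q": joint angles; "joint_vel": joint speeds; "joint_torque": joint torques, N m; "tool_pos": TCP position; "tcp_rot": TCP orientation; "wrist_force": force on the tool from outside, world axes, zero at the start; "torque": the same for the moment, N m; "width": opening from 0.0 (shut) to 1.0 (fully open).
Only numpy, scipy, OpenCV 4.12 (cv2) and the standard library are available. Lean on these libraries where they do the work, as an engineer would, in place of code of your own. Each camera call takes 0.05 s, during which the arm holds its last target.

## Working session

There is one attempt and no reset: what is moved stays moved. The work goes in short steps, Python scripts to look and compute and a tool call to move; the robot and the scene stay as the last step left them, time stands still between calls to the robot, and variables do not carry over. Pictures are saved under pics/ and viewed, and the job is handed in when it is done.

Besides the shell and the picture viewer there is one more tool, called after "Request:" by a JSON object that holds its "name" and its "arguments", one argument or row to a line. servo_tool: Moves the arm, as the interface text tells. Its arguments: {"type":"object","properties":{"plan":{"type":"array"},"claw":{"type":"number"},"grip_force":{"type":"number"}},"required":["plan"]}

```bash
mkdir -p pics
cat > h.py <<'E'
import numpy as np, cv2
from scipy.spatial.transform import Rotation as R
from workcell import bot, viewer
def cam(name):
    s=bot.read_state(); c=viewer.read_camera(name)
    if name=="wrist":
        T=np.eye(4);T[:3,:3]=R.from_rotvec(s["tcp_rot"]).as_matrix();T[:3,3]=s["tool_pos"]
        M=T@np.array(c["T_tool_cam"]); c["eye"]=M[:3,3]; c["rotation"]=M[:3,:3]
    return c
def ray(c,uv,z):
    uv=np.atleast_2d(np.array(uv,float))
    d=np.c_[(uv[:,0]-c["cx"])/c["fx"],(uv[:,1]-c["cy"])/c["fy"],np.ones(len(uv))]@np.array(c["rotation"]).T
    e=np.array(c["eye"]); return e+d*((z-e[2])/d[:,2])[:,None]
def proj(c,P):
    p=(np.atleast_2d(P)-np.array(c["eye"]))@np.array(c["rotation"]); return np.c_[c["fx"]*p[:,0]/p[:,2]+c["cx"],c["fy"]*p[:,1]/p[:,2]+c["cy"]]
def save(c,f): cv2.imwrite("pics/"+f,cv2.cvtColor(c["color"],cv2.COLOR_RGB2BGR))
E
python3 - <<'E'
from h import *
import pickle
for n in ["top","scene","wrist"]:
    c=cam(n); save(c,n+"0.png"); pickle.dump(c,open(n+"0.pkl","wb")); print(n,c["eye"],c["fx"],c["cx"],c["cy"]); print(np.round(c["rotation"],3))
print(bot.read_state())
E
```

```text
top [ 0.35547203 -0.01989801  1.00227088] 353.3004190824373 250.2753633811347 194.34867106503935
[-2.168  2.122 -0.126]
scene [1.00149834 0.51273921 1.0914696 ] 399.73456549411094 260.67961535862116 191.17603769827423
[-1.08  -2.565  0.811]
wrist [ 0.23584798 -0.63670778  0.3716034 ] 287.56265780097294 257.5992093459805 191.6333460835893
[[ 0.238 -0.927 -0.29 ]
 [-0.971 -0.228 -0.068]
 [-0.003  0.298 -0.955]]
{'time': 0.15, 'q': array([-1.36588174e+00,  2.64587788e-01,  1.60509371e+00, -1.53667772e-05,
        1.27368674e+00, -3.69287439e-02]), 'joint_vel': array([ 0.00174802, -0.00103315, -0.00479095, -0.00055834, -0.0006876 ,
        0.00010608]), 'joint_torque': array([ 6.94337377e-04, -5.15904987e+01, -3.67959738e+01, -7.04537433e-05,
        7.99058791e-03,  1.07781210e-05]), 'tool_pos': array([ 0.16151421, -0.65479588,  0.2302248 ]), 'tcp_rot': array([-3.11689632e+00, -3.78755260e-01,  2.56835454e-04]), 'wrist_force': array([-0.18027369,  0.33123858, -0.39568526]), 'torque': array([ 0.01779505, -0.03917009, -0.06779654]), 'width': 1.001038142862924}
```

```bash
python3 - <<'E'
s=open('h.py').read()
s=s.replace('''    return c
def ray''','''    c["rotation"]=np.array(c["rotation"],float)
    if c["rotation"].ndim==1: c["rotation"]=R.from_rotvec(c["rotation"]).as_matrix()
    return c
def ray''')
open('h.py','w').write(s)
E
python3 -c "
from h import *
import pickle
for n in ['top','scene']:
    c=pickle.load(open(n+'0.pkl','rb'));c['rotation']=R.from_rotvec(c['rotation']).as_matrix();pickle.dump(c,open(n+'0.pkl','wb'));print(c['rotation'].round(2))"
```

```text
[[ 0.02 -0.99  0.13]
 [-1.   -0.02  0.02]
 [-0.01 -0.13 -0.99]]
[[-0.7   0.58 -0.42]
 [ 0.72  0.57 -0.4 ]
 [ 0.01 -0.58 -0.82]]
```

View pics/top0.png

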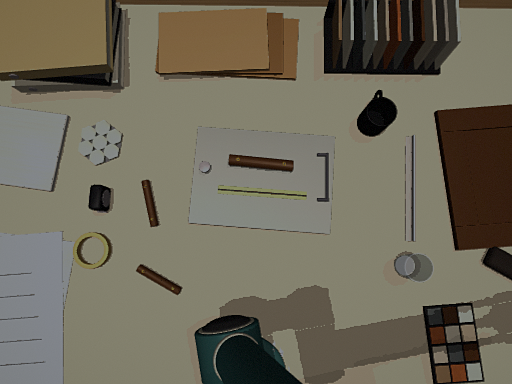

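View pics/scene0.png

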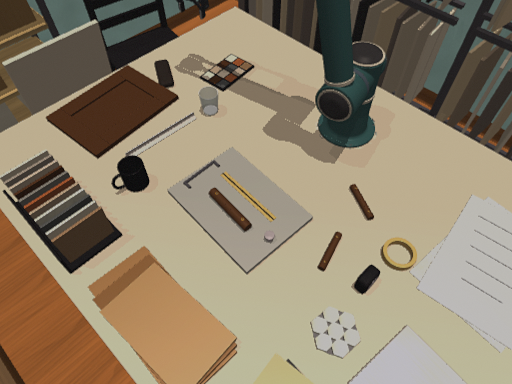

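View pics/wrist0.png

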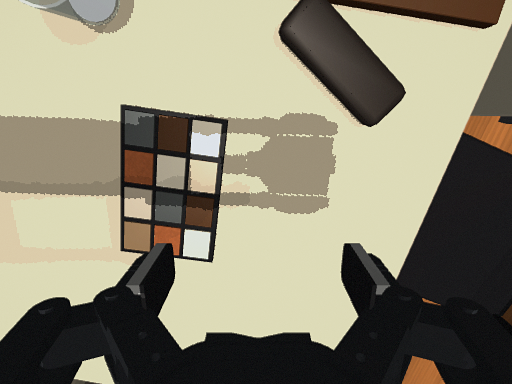

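```bash
cat > meas.py <<'E'
from h import *
import pickle,sys
def blobs(c,kind):
    hsv=cv2.cvtColor(c["color"],cv2.COLOR_RGB2HSV); h,s,v=[hsv[...,i].astype(int) for i in range(3)]
    m=((h<16)&(s>110)&(v>25)&(v<150)) if kind=="bar" else ((h>18)&(h<36)&(s>95)&(v>110))
    m=(m*255).astype(np.uint8)
    if kind=="tape": m=cv2.morphologyEx(m,cv2.MORPH_CLOSE,np.ones((7,7),np.uint8))
    cs,_=cv2.findContours(m,cv2.RETR_EXTERNAL,cv2.CHAIN_APPROX_NONE)
    return [(cv2.contourArea(x),cv2.minAreaRect(x),x) for x in cs if cv2.contourArea(x)>60]
if __name__=="__main__":
  for n in ['top','scene']:
    c=pickle.load(open(n+'0.pkl','rb'))
    for k in ['bar','tape']:
        print(n,k)
        for a,r,x in blobs(c,k): print(int(a),np.round(r[0],1),np.round(r[1],1),round(r[2],1), ray(c,r[0],.035 if k=='bar' else .019).round(3)[0])
E
python3 meas.py
python3 - <<'E'
from h import *
for n,b in [('top',(170,110,360,250)),('scene',(150,140,320,280))]:
    im=cv2.imread(f'pics/{n}0.png')[b[1]:b[3],b[0]:b[2]]
    cv2.imwrite(f'pics/{n}0c.png',cv2.resize(im,None,fx=4,fy=4,interpolation=cv2.INTER_NEAREST))
E
```

```text
top bar
167 [442.3 373.7] [17.1 14.4] 82.9 [ 0.031 -0.506  0.035]
231 [458.1 372.3] [18.4 14.6] 81.9 [ 0.035 -0.547  0.035]
188 [471. 352.] [16. 14.] 90.0 [ 0.086 -0.582  0.035]
212 [436.9 334.8] [17.3 14.1] 82.4 [ 0.126 -0.497  0.035]
176 [449.7 314.9] [16.4 13. ] 80.5 [ 0.177 -0.533  0.035]
304 [158.4 278.9] [47.9  8.2] 30.1 [0.251 0.239 0.035]
297 [149.4 202.6] [46.5  7.6] 78.7 [0.456 0.276 0.035]
578 [260.5 162.2] [64.1 10.3] 5.7 [ 0.576 -0.029  0.035]
8856 [479.7 177.3] [140.9  73.8] 85.5 [ 0.545 -0.633  0.035]
1541 [246.5  44.5] [ 63. 101.] 90.0 [0.928 0.018 0.035]
95 [422.2  20. ] [40.2  3.9] 87.3 [ 1.012 -0.496  0.035]
643 [393.5  34.3] [16.  69.4] 7.4 [ 0.966 -0.411  0.035]
top tape
929 [ 89.5 250.5] [35. 33.] 90.0 [0.321 0.439 0.019]
7016 [53.  35.5] [ 71. 106.] 90.0 [0.958 0.603 0.019]
scene bar
109 [ 70.3 366. ] [ 3.5 56.1] 50.4 [1.168 0.031 0.035]
192 [216.4 363.3] [ 5.8 55.2] 43.5 [0.913 0.284 0.035]
1059 [ 95.1 374. ] [42.7 61. ] 41.0 [1.135 0.09  0.035]
3754 [ 40.9 347.5] [ 54.  107.7] 55.2 [ 1.197 -0.061  0.035]
688 [ 29.  311.3] [14.2 80.4] 54.9 [ 1.173 -0.169  0.03
[... 460 characters left out ...]
402 [ 48.8 194. ] [ 8.1 57.4] 57.5 [ 0.945 -0.479  0.035]
316 [ 38.6 181.8] [ 6.9 54.7] 58.1 [ 0.944 -0.547  0.035]
68 [507.8 143.4] [ 7.2 16.1] 26.6 [-0.304  0.479  0.035]
102 [495.8 135.9] [ 8.9 18.1] 28.1 [-0.309  0.432  0.035]
77 [465.1 119.5] [ 7.2 17.7] 42.5 [-0.307  0.313  0.035]
279 [425.   97.5] [20.1 17. ] 26.6 [-0.308  0.143  0.035]
5774 [111.9 107.4] [ 63.3 117.9] 53.6 [ 0.577 -0.674  0.035]
91 [241.9  63.7] [17.4  7.6] 26.6 [ 0.049 -0.513  0.035]
354 [185.6  18.2] [20.2 37.7] 54.7 [-0.    -0.938  0.035]
91 [214.2   1.9] [ 8.9 24.6] 63.4 [-0.188 -0.948  0.035]
scene tape
758 [399.5 252.5] [29. 33.] 90.0 [0.323 0.44  0.019]
405 [247.7 195.8] [68.9  6.8] 42.6 [ 0.496 -0.027  0.019]
```

View pics/top0c.png

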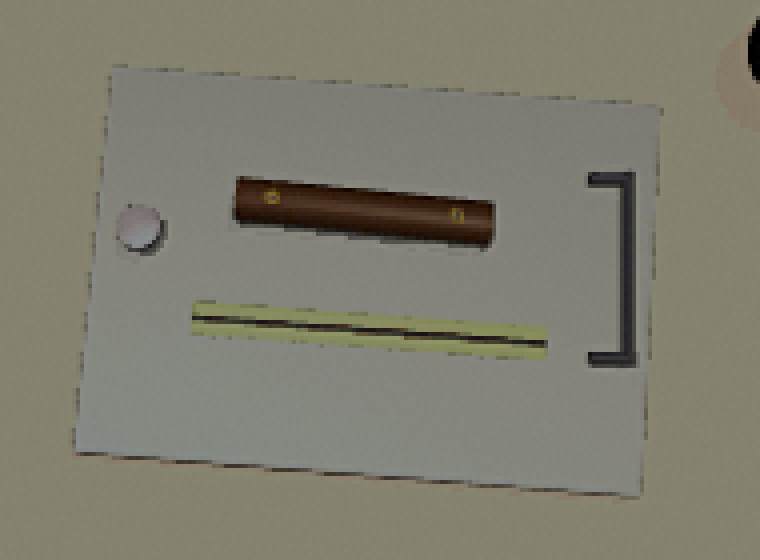

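View pics/scene0c.png

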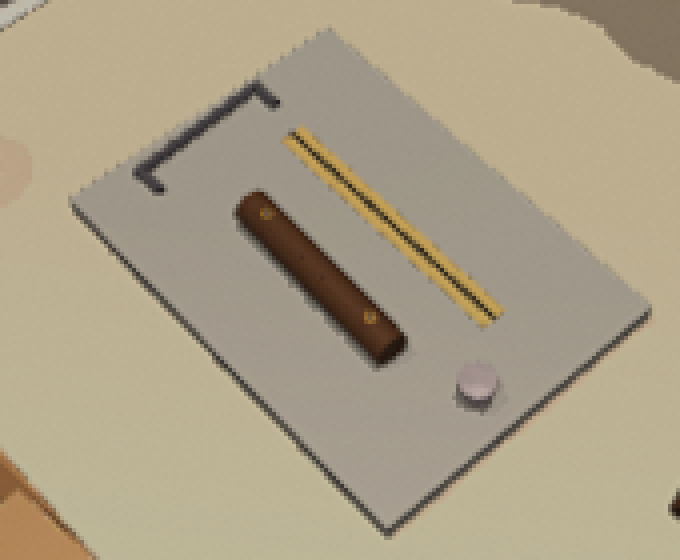

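The bar is the largest walnut cylinder (top 260,162; scene 229,208). It lies on the far (+x) side of the tape, whose centre is near top 263,192 and scene 248,196. Next I'll triangulate it and get the angles.

```bash
cat > tri.py <<'E'
from h import *
from meas import blobs
import pickle
C={n:pickle.load(open(n+'0.pkl','rb')) for n in ['top','scene']}
def tri(u):
    A=np.zeros((3,3));b=np.zeros(3)
    for n,p in u.items():
        c=C[n]; d=c["rotation"]@np.array([(p[0]-c["cx"])/c["fx"],(p[1]-c["cy"])/c["fy"],1]); d/=np.linalg.norm(d)
        P=np.eye(3)-np.outer(d,d);A+=P;b+=P@c["eye"]
    return np.linalg.solve(A,b)
def pick(n,k,g):
    return min(blobs(C[n],k),key=lambda t:np.hypot(*(np.array(t[1][0])-g)))
bt,bs=pick('top','bar',(260,162)),pick('scene','bar',(229,208))
print('bar tri',tri({'top':bt[1][0],'scene':bs[1][0]}))
# by crop corner readings: tape end midpoints, bar gold dots
t=lambda x,y:(170+x/4-.4,110+y/4-.4); s=lambda x,y:(150+x/4-.4,140+y/4-.4)
for nm,a,b in [('tape+y',t(192,318),s(492,317)),('tape-y',t(547,343),s(292,135)),('dot+y',t(272,198),s(370,318)),('dot-y',t(457,215),s(266,214)),('drawer corner',t(112,67),s(387,530)),('c2',t(660,105),s(72,203)),('c3',t(77,455),s(650,310)),('c4',t(640,495),s(330,30)),('knob',t(139,227),s(478,380))]:
    print(nm,tri({'top':a,'scene':b}).round(4),ray(C['top'],a,.019)[0,:2].round(4),ray(C['scene'],b,.019)[0,:2].round(4))
for n,bb,tt in [('top',bt,(t(192,318),t(547,343))),('scene',bs,(s(492,317),s(292,135)))]:
    x=bb[2][:,0,:]; vx,vy,x0,y0=cv2.fitLine(x.astype(np.float32),cv2.DIST_L2,0,.01,.01).ravel()
    q=ray(C[n],[(x0-30*vx,y0-30*vy),(x0+30*vx,y0+30*vy)],.035);d=q[1]-q[0]
    e=ray(C[n],tt,.019);f=e[1]-e[0]
    print(n,'bar ang',np.degrees(np.arctan2(d[0],d[1])),'tape',np.degrees(np.arctan2(f[0],f[1])),ray(C[n],(x0,y0),.035))
E
python3 tri.py
```

```text
bar tri [ 0.57624164 -0.02845557  0.03137488]
tape+y [0.5009 0.0898 0.0162] [0.5001 0.09  ] [0.5026 0.0905]
tape-y [ 0.4875 -0.1594  0.0121] [ 0.4875 -0.1595] [ 0.4901 -0.1538]
dot+y [0.5811 0.0348 0.0456] [0.5876 0.0359] [0.5701 0.023 ]
dot-y [ 0.5716 -0.0935  0.0459] [ 0.5778 -0.0957] [ 0.5604 -0.1088]
drawer corner [0.684  0.156  0.0119] [0.6821 0.1542] [0.6856 0.159 ]
c2 [ 0.6624 -0.2401  0.0087] [ 0.6609 -0.2399] [ 0.6645 -0.2305]
c3 [0.4027 0.1698 0.0039] [0.4021 0.1668] [0.4108 0.1748]
c4 [ 0.3823 -0.224   0.0106] [ 0.3831 -0.2237] [ 0.3862 -0.2168]
knob [0.5599 0.1277 0.0388] [0.5647 0.13  ] [0.551  0.1213]
top bar ang -175.08483418639005 tape -177.1046860941541 [[ 0.57594067 -0.02867065  0.035     ]]
scene bar ang 4.625265404642249 tape -177.07322550094375 [[ 0.57687639 -0.0253671   0.035     ]]
```

Run:
```python
from h import *
s=bot.read_state(); M=R.from_rotvec(s["tcp_rot"]).as_matrix(); print(M.round(3))
p=np.array([.576,-.028,.20]); print(M.T@(p-s["tool_pos"])*100)
a=np.radians(4.8)
for sg in (1,-1):
    y=sg*np.array([np.sin(a),np.cos(a),0]);z=np.array([0,0,-1.]);x=np.cross(y,z)
    T=np.c_[x,y,z]; print(sg,x,np.degrees(R.from_matrix(M.T@T).as_rotvec()))
```

```text
[[ 0.971  0.239 -0.   ]
 [ 0.239 -0.971  0.002]
 [ 0.    -0.002 -1.   ]]
[ 55.25372743 -50.9231671    3.11568031]
1 [-0.99649286  0.08367784  0.        ] [-1.94158503e-02 -1.43859105e-01 -1.61343081e+02]
-1 [ 0.99649286 -0.08367784  0.        ] [-1.01269397e-01  1.36677582e-02  1.86568559e+01]
```

Request:
{"name": "servo_tool", "arguments": {
  "plan": [
    [[1, -1, 0, 0, 0, 0], [3, -3, 0, 0, 0, 1], [6, -5.5, 0, 0, 0, 2], [9, -8.3, 0, 0, 0, 3], [12, -11, 0, 0, 0, 4], [15, -14, 0, 0, 0, 5], [18, -16.7, 0, 0, 0, 6], [21, -19.4, 0, 0, 0, 7], [24, -22, 0, 0, 0, 8], [27, -25, 0, 0, 0, 9], [30, -27.7, 0, 0, 0, 10], [33, -30.4, 0, 0, 0, 11], [36, -33, 0, 0, 0, 12], [39, -36, 0, 0, 0, 13], [42, -38.7, 0, 0, 0, 14], [45, -41.5, 0, 0, 0, 15], [48, -44.2, 0, 0, 0, 16.5], [51, -47, 0, 0, 0, 17.5], [53.5, -49.5, 0, 0, 0, 18.6], [55.2, -50.9, 0, 0, 0, 18.66]]
  ],
  "claw": 8.5
}}

```text
time: 1.82
tool_pos: [0.576, -0.0242, 0.2309]
tcp_rot: [-3.136, 0.129, 0.001]
wrist_force: [-0.6, -0.8, 0.8]
width: 0.998
```

Run:
```python
from h import *
import pickle
c=cam("wrist"); save(c,"w1.png"); pickle.dump(c,open("w1.pkl","wb"))
s=bot.read_state(); print(s["time"],s["tool_pos"],s["q"].round(2),s["wrist_force"]); print(R.from_rotvec(s["tcp_rot"]).as_matrix().round(3))
```

```text
1.8667 [ 0.57785926 -0.02228994  0.2309286 ] [-0.08  0.08  1.82  0.01  1.24  1.56] [1.9690689  1.87271315 0.2107384 ]
[[ 0.997 -0.08   0.001]
 [-0.08  -0.997  0.005]
 [ 0.001 -0.005 -1.   ]]
```

View pics/w1.png

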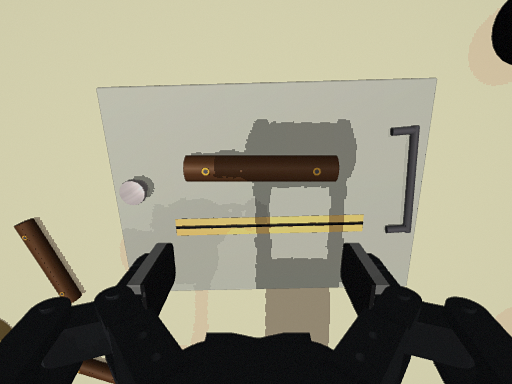

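```bash
cat > wm.py <<'E'
from h import *
import sys,pickle
def measure(c,verbose=True):
    hsv=cv2.cvtColor(c["color"],cv2.COLOR_RGB2HSV); h,s,v=[hsv[...,i].astype(int) for i in range(3)]
    out={}
    for k,m,z in [('bar',(h<16)&(s>100)&(v>20)&(v<130),.035),('tape',(h>15)&(h<36)&(s>80)&(v>60),.0195)]:
        m=(m*255).astype(np.uint8); m=cv2.morphologyEx(m,cv2.MORPH_CLOSE,np.ones((7,7),np.uint8)); m=cv2.morphologyEx(m,cv2.MORPH_OPEN,np.ones((3,3),np.uint8))
        cs,_=cv2.findContours(m,cv2.RETR_EXTERNAL,cv2.CHAIN_APPROX_NONE)
        for x in cs:
            if cv2.contourArea(x)<500: continue
            r=cv2.minAreaRect(x); w=ray(c,x[:,0,:],z)[:,:2].astype(np.float32)
            rr=cv2.minAreaRect(w); L=max(rr[1]); W=min(rr[1])
            b=cv2.boxPoints(rr); e=(b[1]-b[0]) if np.linalg.norm(b[1]-b[0])>np.linalg.norm(b[2]-b[1]) else b[2]-b[1]
            if e[1]<0:e=-e
            if L<.1 or L>.3: continue
            print(k,'px',np.round(r[0],1),'world',np.round(rr[0],4),'L,W',round(L,4),round(W,4),'ang',round(float(np.degrees(np.arctan2(e[0],e[1]))),2))
            out[k]=(np.array(rr[0]),L,np.degrees(np.arctan2(e[0],e[1])))
    if len(out)==2:
        t=np.radians(out['tape'][2]); d=out['bar'][0]-out['tape'][0]; X=np.array([np.cos(t),-np.sin(t)]);Y=np.array([np.sin(t),np.cos(t)])
        print('bar in tape x,y mm',d@X*1000,d@Y*1000)
    return out
if __name__=="__main__":
    n=sys.argv[1]; s=bot.read_state(); c=cam("wrist"); save(c,n+".png"); pickle.dump(c,open(n+".pkl","wb"))
    print(s["time"],s["tool_pos"],s["wrist_force"]); measure(c)
E
python3 wm.py w2; python3 -c "
from wm import *
measure(pickle.load(open('w1.pkl','rb')))
for n in ['top','scene']: print(n);measure(pickle.load(open(n+'0.pkl','rb')))"
```

```text
1.8667 [ 0.57785926 -0.02228994  0.2309286 ] [1.9690689  1.87271315 0.2107384 ]
bar px [ 50.2 261.6] world [0.4703 0.265 ] L,W 0.1281 0.0298 ang 75.03
bar px [263.  169.5] world [ 0.5765 -0.0269] L,W 0.186 0.0307 ang 4.61
tape px [270.6 226.1] world [ 0.4951 -0.0307] L,W 0.2494 0.0242 ang 3.17
bar in tape x,y mm 81.05963753969824 8.295393832857823
bar px [ 48.7 260.6] world [0.4705 0.265 ] L,W 0.1269 0.0299 ang 75.11
bar px [261. 168.] world [ 0.5763 -0.0269] L,W 0.1858 0.0294 ang 4.74
tape px [269.5 224.6] world [ 0.4951 -0.0308] L,W 0.2495 0.0242 ang 3.16
bar in tape x,y mm 80.90173017130289 8.3526804923425
top
bar px [260.5 162.3] world [ 0.5758 -0.0288] L,W 0.1792 0.0301 ang 4.76
bar px [393.5  34.2] world [ 0.9671 -0.4108] L,W 0.2197 0.0464 ang -81.7
tape px [ 92. 250.] world [0.3232 0.4321] L,W 0.1058 0.0992 ang -4.31
tape px [261.6 191.7] world [ 0.4952 -0.0335] L,W 0.2463 0.0223 ang 3.68
bar in tape x,y mm 495.2337503320994 -346.2846931646724
scene
bar px [ 83.4 234.4] world [ 0.9416 -0.2709] L,W 0.1676 0.1076 ang -89.85
bar px [ 44.5 187.4] world [ 0.942  -0.5124] L,W 0.1677 0.1007 ang 89.85
bar px [17.  16.5] world [ 0.5291 -1.5304] L,W 0.2937 0.1472 ang 25.24
tape px [282.5 369. ] world [0.805  0.4073] L,W 0.1352 0.0652 ang -44.28
tape px [398.3 253.8] world [0.3279 0.4388] L,W 0.1101 0.0997 ang -87.33
bar in tape x,y mm -1957.6454525573697 -292.83227482677046
```

```bash
cat > go.py <<'E'
from h import *
import sys
p=np.array([float(v) for v in sys.argv[1:4]]); a=np.radians(float(sys.argv[4]))
s=bot.read_state(); M=R.from_rotvec(s["tcp_rot"]).as_matrix()
y=-np.array([np.sin(a),np.cos(a),0]);z=np.array([0,0,-1.]);T=np.c_[np.cross(y,z),y,z]
print(s["time"],s["tool_pos"],s["wrist_force"].round(2)); print((M.T@(p-s["tool_pos"])*100).round(2),np.degrees(R.from_matrix(M.T@T).as_rotvec()).round(2))
E
python3 go.py .5845 -.0275 .07 4.7
```

```text
1.9167 [ 0.57643117 -0.02455763  0.23082398] [-0.41 -0.18 -0.9 ]
[ 0.84  0.28 16.08] [-0.17  0.03  0.15]
```

Request:
{"name": "servo_tool", "arguments": {
  "plan": [
    [[0.2, 0.1, 1, -0.1, 0, 0.1], [0.5, 0.2, 3, -0.17, 0.03, 0.15], [0.84, 0.28, 5, -0.17, 0.03, 0.15], [0.84, 0.28, 7.5, -0.17, 0.03, 0.15], [0.84, 0.28, 10, -0.17, 0.03, 0.15], [0.84, 0.28, 12, -0.17, 0.03, 0.15], [0.84, 0.28, 14, -0.17, 0.03, 0.15], [0.84, 0.28, 15.4, -0.17, 0.03, 0.15], [0.84, 0.28, 16.08, -0.17, 0.03, 0.15], [0.84, 0.28, 16.08, -0.17, 0.03, 0.15], [0.84, 0.28, 16.08, -0.17, 0.03, 0.15]]
  ]
}}

```text
time: 2.83
tool_pos: [0.5839, -0.0281, 0.0697]
tcp_rot: [-3.139, 0.13, 0.001]
wrist_force: [0.3, -1.0, 0.4]
width: 0.995
```

```bash
python3 wm.py w3; python3 go.py .5845 -.0275 .055 4.7
```

```text
2.8333 [ 0.58387548 -0.02807047  0.06972816] [ 0.29442425 -0.99986107  0.43528644]
bar px [257. 233.] world [ 0.5759 -0.0265] L,W 0.1941 0.034 ang 4.82
tape px [257.5 315.1] world [ 0.4963 -0.02  ] L,W 0.1592 0.0243 ang 3.15
bar in tape x,y mm 79.86868399964963 -2.1036461513712634
2.8833 [ 0.58483012 -0.02800868  0.07070322] [0.48 0.05 0.47]
[-0.04 -0.05  1.57] [-0.   -0.06 -0.04]
```

View pics/w3.png

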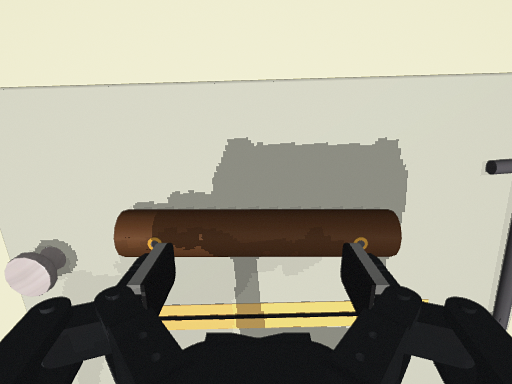

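Request:
{"name": "servo_tool", "arguments": {
  "plan": [
    [[0, 0, 0.5, 0, 0, 0], [0, 0, 1.0, 0, 0, 0], [0, 0, 1.4, 0, 0, 0], [0, 0, 1.7, 0, 0, 0], [0, 0, 1.9, 0, 0, 0], [0, 0, 1.9, 0, 0, 0], [0, 0, 1.9, 0, 0, 0]]
  ]
}}

```text
time: 3.47
tool_pos: [0.5847, -0.0279, 0.0515]
tcp_rot: [-3.139, 0.13, -0.001]
wrist_force: [-0.4, -0.4, 0.4]
width: 0.993
```

Request:
{"name": "servo_tool", "arguments": {
  "plan": [
    [[0, 0, 0.3, 0, 0, 0], [0, 0, 0.6, 0, 0, 0], [0, 0, 0.8, 0, 0, 0], [0, 0, 1.0, 0, 0, 0], [0, 0, 1.1, 0, 0, 0], [0, 0, 1.1, 0, 0, 0], [0, 0, 1.1, 0, 0, 0]]
  ]
}}

```text
time: 4.05
tool_pos: [0.5846, -0.0279, 0.0404]
tcp_rot: [3.139, -0.13, 0.001]
wrist_force: [0.5, 0.8, 0.8]
width: 0.996
```

Request:
{"name": "servo_tool", "arguments": {
  "plan": [
    [[0, 0, 0.1, 0, 0, 0], [0, 0, 0.15, 0, 0, 0], [0, 0, 0.2, 0, 0, 0], [0, 0, 0.25, 0, 0, 0], [0, 0, 0.25, 0, 0, 0], [0, 0, 0.25, 0, 0, 0]]
  ]
}}

```text
time: 4.55
tool_pos: [0.5848, -0.0279, 0.038]
tcp_rot: [-3.139, 0.13, -0.001]
wrist_force: [0.0, 0.3, 0.3]
width: 1.001
```

Request:
{"name": "servo_tool", "arguments": {
  "plan": [
    [[0, 0, 0.05, 0, 0, 0], [0, 0, 0.1, 0, 0, 0], [0, 0, 0.1, 0, 0, 0], [0, 0, 0.1, 0, 0, 0]]
  ]
}}

```text
time: 4.88
tool_pos: [0.5856, -0.028, 0.0377]
tcp_rot: [3.139, -0.13, 0.004]
wrist_force: [0.6, -0.2, 4.4]
width: 0.992
```

Request:
{"name": "servo_tool", "arguments": {
  "plan": [
    [[0, 0, 0.1, 0, 0, 0], [-0.1, 0, 0.1, 0, 0, 0], [-0.3, 0, 0.1, 0, 0, 0], [-0.6, 0, 0.1, 0, 0, 0], [-0.9, 0, 0.1, 0, 0, 0], [-1.2, 0, 0.1, 0, 0, 0], [-1.5, 0, 0.1, 0, 0, 0], [-1.8, 0, 0.1, 0, 0, 0], [-2.1, 0, 0.1, 0, 0, 0], [-2.4, 0, 0.1, 0, 0, 0], [-2.7, 0, 0.1, 0, 0, 0], [-3.0, 0, 0.1, 0, 0, 0], [-3.2, 0, 0.1, 0, 0, 0], [-3.3, 0, 0.1, 0, 0, 0], [-3.3, 0, 0.1, 0, 0, 0]]
  ]
}}

```text
time: 6.13
tool_pos: [0.5537, -0.0254, 0.0378]
tcp_rot: [3.139, -0.13, 0.007]
wrist_force: [-0.1, 0.5, 6.3]
width: 0.999
```

```bash
python3 wm.py w4
```

```text
6.1333 [ 0.55369567 -0.02541102  0.03780998] [-0.14391211  0.46030244  6.30223176]
bar px [257.5 233.5] world [ 0.5605 -0.0255] L,W 0.1981 0.0344 ang 4.8
tape px [258.4 312. ] world [ 0.4962 -0.0204] L,W 0.1327 0.0243 ang 3.22
bar in tape x,y mm 64.46507960379685 -1.4521542623636696
```

View pics/w4.png

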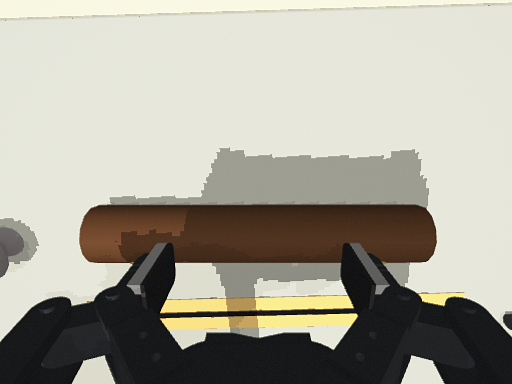

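Request:
{"name": "servo_tool", "arguments": {
  "plan": [
    [[0, 0, -0.4, 0, 0, 0], [0, 0, -0.8, 0, 0, 0], [0.8, 0, -0.8, 0, 0, 0], [1.5, 0, -0.8, 0, 0, 0], [1.5, 0, -0.6, 0, 0, 0], [1.5, 0, -0.3, 0, 0, 0], [1.5, 0, -0.1, 0, 0, 0], [1.5, 0, 0.05, 0, 0, 0], [1.5, 0, 0.1, 0, 0, 0], [1.5, 0, 0.1, 0, 0, 0], [1.3, 0, 0.1, 0, 0, 0], [1.0, 0, 0.1, 0, 0, 0], [0.6, 0, 0.1, 0, 0, 0], [0.2, 0, 0.1, 0, 0, 0], [-0.2, 0, 0.1, 0, 0, 0], [-0.6, 0, 0.1, 0, 0, 0], [-1.0, 0, 0.1, 0, 0, 0], [-1.4, 0, 0.1, 0, 0, 0], [-1.6, 0, 0.1, 0, 0, 0], [-1.7, 0, 0.1, 0, 0, 0]]
  ]
}}

```text
time: 7.85
tool_pos: [0.5376, -0.0241, 0.0378]
tcp_rot: [3.139, -0.13, 0.011]
wrist_force: [0.3, -0.3, 5.7]
width: 0.994
```

```bash
python3 wm.py w5; python3 go.py .5 -.02 .07 4.8
```

```text
7.85 [ 0.53764475 -0.02408716  0.03780969] [ 0.27489112 -0.31122041  5.72071702]
bar px [257.5 233. ] world [ 0.5448 -0.0241] L,W 0.1984 0.0338 ang 4.8
tape px [256.1 291.8] world [ 0.4961 -0.0188] L,W 0.1256 0.0244 ang 2.97
bar in tape x,y mm 48.83620998588581 -2.7620979435347692
7.9 [ 0.53757075 -0.02410525  0.03780436] [-0.19 -0.39  6.31]
[-3.76 -0.1  -3.24] [ 0.   -0.38  0.06]
```

Request:
{"name": "servo_tool", "arguments": {
  "plan": [
    [[0, 0, -0.4, 0, -0.4, 0], [0, 0, -0.8, 0, -0.4, 0], [0.8, 0, -0.8, 0, -0.4, 0], [1.5, 0, -0.8, 0, -0.4, 0], [1.5, 0, -0.6, 0, -0.4, 0], [1.5, 0, -0.3, 0, -0.4, 0], [1.5, 0, -0.1, 0, -0.4, 0], [1.5, 0, 0.05, 0, -0.4, 0], [1.5, 0, 0.1, 0, -0.4, 0], [1.5, 0, 0.1, 0, -0.4, 0], [1.3, 0, 0.1, 0, -0.4, 0], [1.0, 0, 0.1, 0, -0.4, 0], [0.6, 0, 0.1, 0, -0.4, 0], [0.2, 0, 0.1, 0, -0.4, 0], [-0.2, 0, 0.1, 0, -0.4, 0], [-0.6, 0, 0.1, 0, -0.4, 0], [-1.0, 0, 0.1, 0, -0.4, 0], [-1.4, 0, 0.1, 0, -0.4, 0], [-1.6, 0, 0.1, 0, -0.4, 0], [-1.7, 0, 0.1, 0, -0.4, 0]]
  ]
}}

```text
time: 9.57
tool_pos: [0.5216, -0.0228, 0.0378]
tcp_rot: [3.139, -0.13, 0.003]
wrist_force: [-0.9, -0.4, 5.6]
width: 1.0
```

```bash
python3 wm.py w6; python3 go.py .5 -.02 .07 4.8
```

```text
9.5667 [ 0.52155696 -0.0227908   0.03781926] [-0.90132963 -0.37450347  5.63016118]
bar px [257.5 233. ] world [ 0.5287 -0.0228] L,W 0.1985 0.0338 ang 4.8
tape px [257. 275.] world [ 0.4924 -0.0193] L,W 0.1102 0.0192 ang 4.8
bar in tape x,y mm 36.435776144398105 -0.40158423719649505
9.6167 [ 0.52144528 -0.02279554  0.03779673] [-0.26 -0.07  8.09]
[-2.15 -0.1  -3.22] [ 0.01 -0.11  0.07]
```

Request:
{"name": "servo_tool", "arguments": {
  "plan": [
    [[0, 0, -0.4, 0, -0.2, 0], [0, 0, -0.8, 0, -0.2, 0], [0.8, 0, -0.8, 0, -0.2, 0], [1.5, 0, -0.8, 0, -0.2, 0], [1.5, 0, -0.6, 0, -0.2, 0], [1.5, 0, -0.3, 0, -0.2, 0], [1.5, 0, -0.1, 0, -0.2, 0], [1.5, 0, 0.05, 0, -0.2, 0], [1.5, 0, 0.1, 0, -0.2, 0], [1.5, 0, 0.1, 0, -0.2, 0], [1.3, 0, 0.1, 0, -0.2, 0], [1.0, 0, 0.1, 0, -0.2, 0], [0.6, 0, 0.1, 0, -0.2, 0], [0.2, 0, 0.1, 0, -0.2, 0], [-0.2, 0, 0.1, 0, -0.2, 0], [-0.6, 0, 0.1, 0, -0.2, 0], [-1.0, 0, 0.1, 0, -0.2, 0], [-1.4, 0, 0.1, 0, -0.2, 0], [-1.6, 0, 0.1, 0, -0.2, 0], [-1.7, 0, 0.1, 0, -0.2, 0]]
  ]
}}

```text
time: 11.28
tool_pos: [0.5055, -0.0215, 0.0378]
tcp_rot: [3.139, -0.13, 0.001]
wrist_force: [0.1, 0.0, 6.4]
width: 0.993
```

```bash
python3 wm.py w7; python3 go.py .5 -.02 .07 4.8
```

```text
11.2833 [ 0.50545979 -0.02145953  0.03783841] [0.08498219 0.03996432 6.43855469]
bar px [257.5 232.5] world [ 0.5128 -0.0215] L,W 0.1984 0.0344 ang 4.8
11.3333 [ 0.50533133 -0.0214804   0.03778332] [ 0.41 -0.84  7.09]
[-0.54 -0.1  -3.22] [ 0.01 -0.04  0.06]
```

View pics/w7.png

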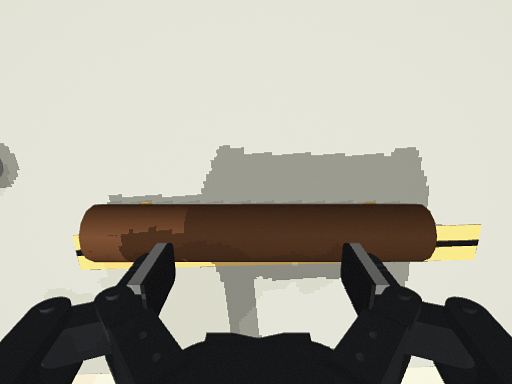

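Request:
{"name": "servo_tool", "arguments": {
  "plan": [
    [[0, 0, -0.4, 0, 0, 0], [0, 0, -0.8, 0, 0, 0], [0.8, 0, -0.8, 0, 0, 0], [1.5, 0, -0.8, 0, 0, 0], [1.5, 0, -0.6, 0, 0, 0], [1.5, 0, -0.3, 0, 0, 0], [1.5, 0, -0.1, 0, 0, 0], [1.5, 0, 0.05, 0, 0, 0], [1.5, 0, 0.1, 0, 0, 0], [1.5, 0, 0.1, 0, 0, 0], [1.3, 0, 0.1, 0, 0, 0], [1.0, 0, 0.1, 0, 0, 0], [0.6, 0, 0.1, 0, 0, 0], [0.2, 0, 0.1, 0, 0, 0], [-0.2, 0, 0.1, 0, 0, 0], [-0.6, 0, 0.1, 0, 0, 0], [-1.0, 0, 0.1, 0, 0, 0], [-1.4, 0, 0.1, 0, 0, 0], [-1.7, 0, 0.1, 0, 0, 0], [-1.8, 0, 0.1, 0, 0, 0]]
  ]
}}

```text
time: 13.0
tool_pos: [0.4882, -0.0201, 0.0377]
tcp_rot: [3.139, -0.13, 0.004]
wrist_force: [0.7, -0.3, 6.2]
width: 0.993
```

Request:
{"name": "servo_tool", "arguments": {
  "plan": [
    [[0, 0, 0, 0, 0, 0], [0, 0, -0.3, 0, 0, 0], [0, 0, -0.8, 0, 0, 0], [0, 0, -2, 0, 0, 0], [0, 0, -4, 0, 0, 0], [0, 0, -7, 0, 0, 0], [0, 0, -10, 0, 0, 0], [0, 0, -13, 0, 0, 0], [0, 0, -15, 0, 0, 0], [0, 0, -15, 0, 0, 0], [0, 0, -15, 0, 0, 0]]
  ]
}}

```text
time: 13.92
tool_pos: [0.4887, -0.0201, 0.1893]
tcp_rot: [3.138, -0.13, 0.009]
wrist_force: [-0.7, 0.2, -0.4]
width: 0.996
```

```bash
python3 wm.py w8; python3 -c "
from wm import *
c=cam('top');save(c,'top8.png');im=cv2.imread('pics/top8.png')[110:250,170:360];cv2.imwrite('pics/top8c.png',cv2.resize(im,None,fx=4,fy=4,interpolation=0));measure(c)
s=cam('scene');save(s,'scene8.png');im=cv2.imread('pics/scene8.png')[140:280,150:320];cv2.imwrite('pics/scene8c.png',cv2.resize(im,None,fx=4,fy=4,interpolation=0))"
```

```text
13.9167 [ 0.48866568 -0.02007699  0.18925025] [-0.73827863  0.15071846 -0.43656395]
bar px [257.5 171. ] world [ 0.4963 -0.0202] L,W 0.1873 0.0302 ang 4.83
bar px [237.   45.5] world [0.9258 0.045 ] L,W 0.2669 0.2035 ang -0.59
bar px [393.3  34.3] world [ 0.9668 -0.4103] L,W 0.2194 0.0471 ang -82.46
tape px [ 92. 250.] world [0.3232 0.4321] L,W 0.1058 0.0992 ang -4.31
bar in tape x,y mm 578.5155382027294 -888.3475278827735
```

View pics/w8.png

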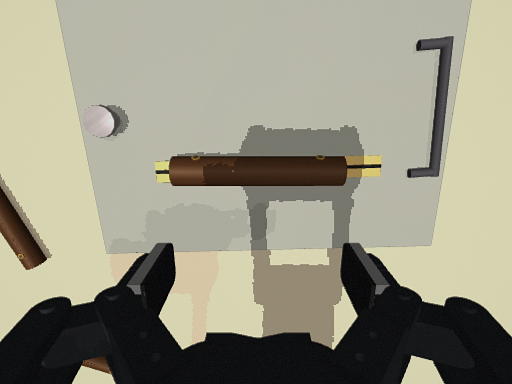

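View pics/scene8c.png

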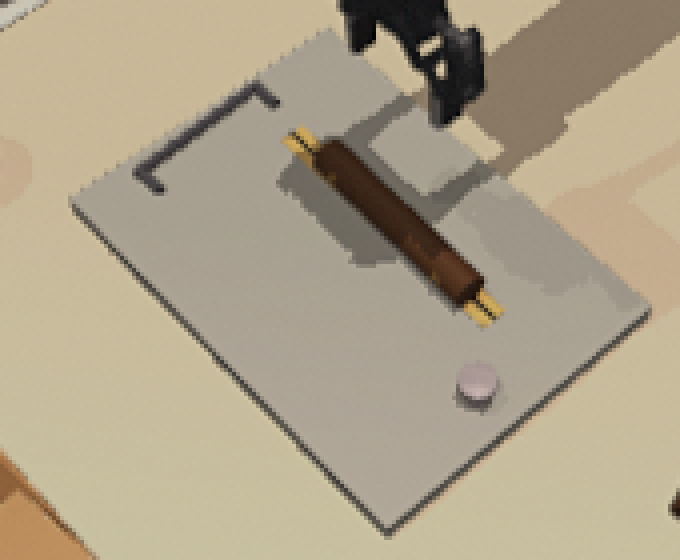

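Run:
```python
from h import *
import pickle
c=pickle.load(open('w8.pkl','rb')); g=cv2.cvtColor(c['color'],cv2.COLOR_RGB2GRAY).astype(int)
P=[]
for cols in [range(158,167),range(352,379)]:
    for u in cols:
        col=g[160:184,u] if u<200 else g[154:178,u]; o=160 if u<200 else 154
        w=np.clip(90-col,0,None); 
        if w.sum()>0: P.append((u,o+(w*np.arange(24)).sum()/w.sum()))
P=np.array(P);W=ray(c,P,.0195)
a,b=np.polyfit(W[:,1],W[:,0],1); r=W[:,0]-(a*W[:,1]+b)
print('resid mm',np.abs(r).max()*1000,'ang',np.degrees(np.arctan(a)),'line x at -.0202',a*-.0202+b, 'bar off mm',(.4963-(a*-.0202+b))*1000)
print('end pts',W[[0,-1]])
```

```text
resid mm 0.3352693575304766 ang 3.2136884408638275 line x at -.0202 0.49518686240359683 bar off mm 1.1131375964031909
end pts [[ 0.50115362  0.09050927  0.0195    ]
 [ 0.48769241 -0.15263392  0.0195    ]]
```

```bash
python3 wm.py w9; python3 -c "
from workcell import finish_job
print(finish_job())"
```

```text
14.0667 [ 0.48633847 -0.01987644  0.18591576] [ 0.1334271  -0.21144353 -0.08168446]
bar px [257.5 168.5] world [ 0.4965 -0.0198] L,W 0.188 0.0308 ang 4.83
the job is handed in; nothing more can be done
None
```

I rolled the bar onto the layout line and handed the job in at about 14 s of the 51 s allowed; the hand-in reports no verdict.

**What I did:** I set the two open fingertips on top of the bar with about 6 N of force. Five short strokes then moved it about 80 mm toward the line. In each stroke I could measure, the bar moved about half as far as the fingertips. The gold dots on the bar also turned over, so it rolled rather than slid. After each stroke I lifted the fingers clear and set them back for the next one. After the last stroke I raised the gripper about 15 cm.

**Last checks, from the wrist camera after lifting:**

| Check | Measured | Limit |
|---|---|---|
| Bar axis from the line | about 1.1 mm | 6 mm |
| Angle to the line | about 1.6° | 6° |
| Bar from the middle of the tape, lengthwise | about 11 mm | 45 mm |

- **At rest:** two wrist pictures about 0.15 s apart put the bar within 0.5 mm of the same place, with no force beyond noise on the tool.
- **Other things:** I only compared the knob and the D-pull by eye, and they look unmoved. The arm's path did not come near the rest, and I did not measure them.
- **Failed check:** my automatic search in the final top picture found neither the bar nor the tape strip, so the final figures come from the wrist camera only. The enlarged scene picture agrees by eye, with tape showing at both ends of the bar. The tape and line positions had already agreed across the wrist and top cameras to within a few millimetres.

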